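Nest the casting rings on their base and cover them

TASK

Put the set of steel casting rings away on the round black rubber base, one after another: stand the small ring in the middle, then the medium ring round it, then the large ring round both, and last seat the lid on top so that it lies level with its boss in the large ring's mouth. Let go of each part before fetching the next, keep the parts already placed standing in the middle of the base, and leave the tweezers, brown box, note pad, tape roll and bur where they lie.

Things in the scene. Friction and masses are not known exactly. Their poses are not given: they have to be found in the camera images.
- ring_base: Storage base, fixed to the worktop: black rubber disc, 100 mm across, 8 mm thick, with a thin grey circle (73 mm) on its top. Origin at the centre of its underside, on the worktop; z up. Its flat top lies 8 mm above the origin.
- ring_small_center (a point): Centre (on the axis, half-way up) of the small casting ring: a plain steel tube, open at both ends, standing upright, outer diameter 26 mm, inner diameter 21 mm, wall 2.5 mm, 46 mm high, loose, roughly 60 g. Its z axis is the tube's axis. Grip it from above across the outside.
- ring_medium_center (a point): Centre (on the axis, half-way up) of the medium casting ring: a plain steel tube, open at both ends, standing upright, outer diameter 46 mm, inner diameter 41 mm, wall 2.5 mm, 50 mm high, loose, roughly 110 g. Its z axis is the tube's axis. Grip it from above across the outside.
- ring_large_center (a point): Centre (on the axis, half-way up) of the large casting ring: a plain steel tube, open at both ends, standing upright, outer diameter 66 mm, inner diameter 61 mm, wall 2.5 mm, 56 mm high, loose, roughly 180 g. Its z axis is the tube's axis. Grip it from above across the outside.
- ring_lid_knob (a point): Grip point on the axis of the upright black knob (18 mm diameter) of the loose round aluminium lid (74 mm across, about 100 g), 30 mm above its underside. Above the underside: plate top 7 mm, knob top 41 mm. The lid lies on a boss under its plate, 3 mm deep, 50 mm across (44 at its lower edge), which drops into the large ring; the 4 mm plate then rests on the rim. z up.
- tweezers: Bystander: steel tweezers lying flat, 13 x 124 x 8 mm, long along its y. Origin at the centre of the underside.
- brown_box: Bystander: small brown cardboard box, 50 x 55 x 58 mm (x, y, z). Origin at the centre of the underside.
- note_pad: Bystander: square pad of yellow notes, 76 x 76 x 11 mm. Origin at the centre of the underside.
- tape_roll: Bystander: roll of cream masking tape lying flat, 96 mm across, 25 mm high. Origin at the centre of the underside. It is not one of the rings.
- bur: Bystander: small bur with a red sleeve, lying, 9 x 45 x 9 mm, long along its y. Origin at the centre of the underside.
Not all that is in view belongs to the job. Leave any green look-alike of the part that bears ring_large_center alone.

How it is judged:
By the outcome, as a careful person would: the job done as asked, in the order asked, and still so for the second after the job is handed in, with the robot touching nothing.
It also fails if it takes over 112 s, if anything falls off the work surface, if the arm or the gripper's body presses on something with over 40 N, if the wrist force passes 120 N, or if a joint passes its speed limit or range.

ROBOT

A 6-joint arm with a two-finger parallel gripper is mounted at the origin on a cart in front of the work surface, level with it; the furniture and walls round the work are solid. World frame = base frame: x ahead of the robot, y to its left, z up, the work surface at z = 0. Lengths are in mm, angles in rad, forces in N, time in s.
With the tool pointing down it reaches from about 350 to 975 mm from the base axis. Payload 7.1 kg.
Tool frame: the origin (TCP) lies midway between the tips of the shut fingers; the grasp point (between the pads) lies 19 mm behind it (ctrl.tcp_to_grasp is the distance from the TCP to the grasp point, in mm); z points along the fingers, y is the line along which they close (so a half turn about z gives the same grasp; the last joint's range is limited). The gripper opens to 88 mm and grips with 3 to 60 N. Pads are 20 mm wide; open, the fingers measure 115 mm over their backs; the gripper's body (75 mm by 178 mm) begins 61 mm behind the grasp point.
Start: joints at [-1.15, 0.423, 1.63, -0, 1.089, -0.019], TCP at [266.114, -565.498, 222.675] pointing down, gripper open.
Joint ranges: [-3, 3], [-0.9, 2.11], [0.09, 2.58], [-1.31, 4.45], [0.11, 2.69], [-2.54, 2.54]. Speed limits (rad/s): [2.39, 2.39, 3.01, 3.14, 3.14, 3.14].

INTERFACE

Orientations are given as a rotation vector (axis times angle).
In Python, from workcell import get_obs, cams, ticket, boxes_of, ctrl gives the robot as it stands.
- The arm moves only by the shell command python3 -m creep 'ROWS' [OPENING]. ROWS is JSON, one flat list of numbers, 4 for each row, row after row: the shift along the world's x, y, z in m, then the turn about the world's z in rad. In form: [tx, ty, tz, spin, tx, ty, tz, spin, ...]. A call has 1 to 10 rows; each row is the pose to reach, as a shift and turn from the pose commanded when the call began; what a row does not reach only later rows make up. A row lasts 1/12 s, in which the tool goes at most 41.7 mm and 7.16 degrees, less where a joint would pass 70% of its speed; a pose out of reach is approached as far as the arm can. A call with a gripper value outside its range is refused whole. OPENING is the opening, from 0 (shut) to 1 (fully open), set as the call begins (- or left out, the last holds). The fingers move at their own pace and stop on an object; the grip force is fixed at half the most. Time passes only in rows, so rows that repeat a pose let the fingers close. It gives the time, the measured TCP pose, the force, the opening and the grip force at its end, in the units of the state.
- get_obs(): the state, without advancing time (a new reading comes with each control period).
- cams.get_image(name): name is "side" or "top"; returns (picture, depth): 384x512x3 uint8, red, green, blue; 384x512 float32, mm along the optical axis (not along the pixel's ray), 0 where there is no reading.
- cams.get_calibration(name): a dict with "mtx" (3x3 intrinsics, pixels), "R" (3x3) and "t" (3): a world point X has camera coordinates R X + t. Camera axes: x right, y down, z forward; pixel columns grow to the right and rows downward; lengths in mm; the calibration is good to about 2 mm. A picture is of the moment at which its call begins. get_calibration takes no time and is no camera call.
- ticket.close_job(): hands the job in; it is judged then, once.
Trained networks look in the newest picture that a camera, given by its name, has taken for a name from the list of things; names that differ only in an ending like _2 or _b are one class to them, and where a whole thing is asked for, a point or a joint stands for the part that bears it (a point fixed in the world has none). Each returns a list of dicts, best first, with "score" (0 to 1); they miss things now and then, are a little off and sometimes report something else, mostly with a low value. They report only what shows in the picture. A call takes as long as a camera call. They do not tell look-alikes from the thing itself.
- boxes_of(camera, target): "centre" ([column, row] in pixels, amid what is visible of it).
The state is a dict: "t": time; "qpos": joint angles; "qvel": joint speeds; "joint_torque": joint torques, N m; "ee_pos": TCP position; "orientation": TCP orientation; "ft_force": force on the tool from outside, world axes, zero at the start; "moment": the same for the moment, N m; "width": finger opening in mm; "grasp_force": force on a finger pad.
Only numpy, scipy, OpenCV 4.12 (cv2) and the standard library are available. Lean on these libraries where they do the work, as an engineer would, in place of code of your own. Each camera call takes 0.05 s, during which the arm holds its last target. There are 200 camera calls.

## Working session

There is one attempt and no reset: what is moved stays moved. The work goes in short steps, Python scripts to look and compute and a shell command to move; the robot and the scene stay as the last step left them, time stands still between calls to the robot, and variables do not carry over. Pictures are saved under pics/ and viewed, at most 14 in all, crops included, and the job is handed in when it is done.

```bash
mkdir -p pics; ls
cat > h.py <<'E'
import numpy as np, cv2
from workcell import get_obs, cams, ticket, boxes_of, ctrl
def cloud(name):
    im,d=cams.get_image(name); c=cams.get_calibration(name)
    K,R,t=map(np.array,(c["mtx"],c["R"],c["t"]))
    v,u=np.mgrid[:d.shape[0],:d.shape[1]]
    P=np.stack([(u-K[0,2])/K[0,0]*d,(v-K[1,2])/K[1,1]*d,d],-1)
    W=(P-t)@R; W[d==0]=np.nan
    return im,W
E
python3 - <<'E'
from h import *
for n in("top","side"):
    im,W=cloud(n); cv2.imwrite(f"pics/{n}0.png",im[...,::-1]); np.save(n+"0.npy",W)
    c=cams.get_calibration(n); print(n,(-np.array(c["R"]).T@np.array(c["t"])).round())
    for k in["ring_base","ring_small_center","ring_medium_center","ring_large_center","ring_lid_knob","tweezers","brown_box","note_pad","tape_roll","bur"]:
        for b in boxes_of(n,k)[:2]:
            u,v=np.array(b["centre"]).round().astype(int); print(k,round(b["score"],2),u,v,W[min(v,383),min(u,511)].round())
o=get_obs(); print(o)
E
```

```text
pics
top [ 439.   22. 1223.]
ring_base 0.76 291 148 [ 646. -121.    9.]
ring_medium_center 0.69 201 162 [608. 138.  34.]
ring_medium_center 0.57 155 210 [475. 266.  44.]
ring_large_center 0.72 186 241 [385. 188.   3.]
ring_large_center 0.67 235 204 [488.  45.  -2.]
ring_lid_knob 0.9 340 211 [ 459. -250.   41.]
tweezers 0.2 241 153 [635.  24.   9.]
brown_box 0.72 301 205 [ 478. -138.   59.]
note_pad 0.84 242 152 [638.  21.   9.]
tape_roll 0.61 361 159 [ 609. -323.   16.]
tape_roll 0.43 244 220 [441.  20.  -1.]
side [458. 851. 514.]
ring_base 0.66 199 186 [ 650. -103.    9.]
ring_base 0.4 273 236 [451. 111.   9.]
ring_small_center 0.69 197 238 [606. 162.  30.]
ring_small_center 0.16 194 293 [588. 300.   8.]
ring_medium_center 0.76 253 285 [483. 313.  45.]
ring_medium_center 0.44 200 186 [ 647. -103.    9.]
ring_large_center 0.97 322 209 [346.  61.  52.]
ring_large_center 0.95 269 214 [462.  67.  37.]
tweezers 0.48 270 235 [458. 107.   8.]
brown_box 0.95 269 178 [ 467. -108.   39.]
brown_box 0.47 217 159 [ 622. -250.   23.]
note_pad 0.61 197 216 [628.  45.   9.]
tape_roll 0.67 216 158 [ 634. -308.    0.]
bur 0.39 188 293 [599. 297.   5.]
{'t': 1.1, 'qpos': array([-1.15001722e+00,  4.23095163e-01,  1.62989479e+00, -7.33179673e-06,
        1.08860077e+00, -1.89980521e-02]), 'qvel': array([-8.10113120e-05,  1.00445934e-03, -1.04395612e-03,  7.51651558e-04,
        9.31087885e-04, -5.64229077e-04]), 'joint_torque': array([-2.70638884e-04, -5.44596612e+01, -2.74044800e+01,  6.43914216e-02,
        1.68338110e-02, -1.38816497e-05]), 'ee_pos': array([ 266.1034331 , -565.50671023,  222.68013602]), 'orientation': array([ 3.06594435e+00,  6.85251494e-01, -9.39213491e-06]), 'ft_force': array([-0.78339537,  0.57960141, -0.11698055]), 'moment': array([0.04917923, 0.00690923, 0.0135991 ]), 'grasp_force': 0.0, 'width': 87.80968266440841}
```

Run:
```python
import cv2
for n,(a,b,c,d) in dict(top=(100,300,130,410),side=(120,320,130,400)).items():
    cv2.imwrite(f"pics/{n}0c.png",cv2.resize(cv2.imread(f"pics/{n}0.png")[a:b,c:d],None,fx=2.8,fy=2.8,interpolation=cv2.INTER_CUBIC))
```

```text
(no output)
```

View pics/top0c.png

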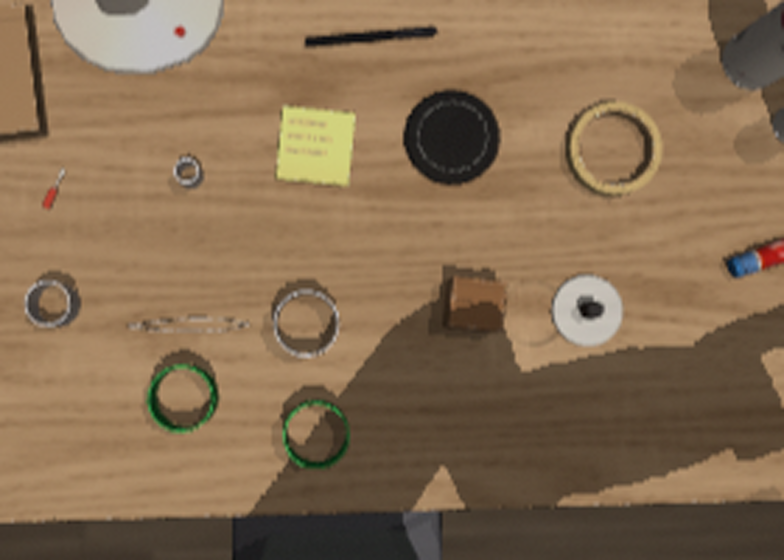

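View pics/side0c.png

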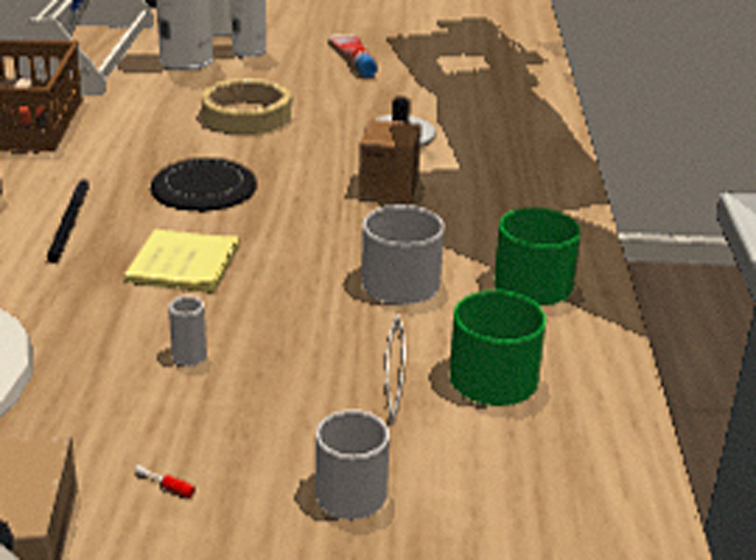

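The pictures show the steel rings at top px small (197,161), medium (148,208) and large (239,215). The base is at (291,149), the lid at (340,211), and there are two green decoys at (195,242) and (243,255). Next I fit the centres.

```bash
cat >> h.py <<'E'
from scipy.optimize import least_squares
def fit(W,c0,r,zlo,zhi,tol):
    P=W.reshape(-1,3); P=P[np.isfinite(P).all(1)]; P=P[(P[:,2]>zlo)&(P[:,2]<zhi)]; c=np.array(c0,float)
    for k in range(4):
        d=abs(np.hypot(*(P[:,:2]-c).T)-r); Q=P[d<(tol if k else 2*tol)]
        if len(Q)<6: return c0,len(Q)
        c=least_squares(lambda c:np.hypot(*(Q[:,:2]-c).T)-r,c,loss="soft_l1",f_scale=1.5).x
    return c.round(1),len(Q)
E
python3 - <<'E'
from h import *
for n in("top","side"):
    W=np.load(n+"0.npy"); z={}
    for k,c,r,h in[("small",(606,150),12,46),("medium",(478,282),22,50),("large",(462,35),32,56),("greenA",(385,188),32,56),("greenB",(360,30),32,56)]:
        print(n,k,*fit(W,c,r,12,h+4,12))
    P=W.reshape(-1,3)
    for k,c,R,lo,hi in[("base",(646,-115),70,5,12),("lid",(459,-250),50,4,12),("knob",(459,-250),30,25,45)]:
        Q=P[(np.hypot(*(P[:,:2]-c).T)<R)&(P[:,2]>lo)&(P[:,2]<hi)]
        if len(Q)>3: print(n,k,(Q.min(0)/2+Q.max(0)/2).round(1),cv2.minEnclosingCircle(Q[:,:2].astype(np.float32)),len(Q))
E
```

```text
top small [608.4 149.5] 55
top medium [479.8 287.5] 138
top large [453.4  33.4] 86
top greenA [383.3 157.5] 147
top greenB [344.4  26.3] 125
top base [ 642.6 -116.     8.5] ((645.9739379882812, -115.42816162109375), 69.2247543334961) 792
top lid [ 459.1 -250.     8. ] ((459.7226257324219, -249.89920043945312), 49.77738571166992) 463
top knob [ 460.8 -256.5   35.5] ((460.6725769042969, -256.4254150390625), 8.888286590576172) 36
side small [608.7 151.8] 240
side medium [479.8 290.8] 788
side large [453.4  35.6] 803
side greenA [382.8 160.7] 1062
side greenB [343.1  28.5] 798
side base [ 643.1 -119.8    8.1] ((642.3131713867188, -118.40857696533203), 50.9340705871582) 519
side lid [ 452.9 -259.3    7.2] ((456.7718505859375, -256.8803405761719), 35.81413269042969) 55
side knob [ 459.6 -253.3   33.6] ((459.5194091796875, -253.57313537597656), 9.230633735656738) 42
```

```bash
python3 -m creep '[0.342,0.716,-0.06,0,0.342,0.716,-0.06,0,0.342,0.716,-0.06,0,0.342,0.716,-0.06,0,0.342,0.716,-0.06,0,0.342,0.716,-0.06,0,0.342,0.716,-0.06,0,0.342,0.716,-0.06,0,0.342,0.716,-0.06,0,0.342,0.716,-0.06,0]' 1
python3 - <<'E'
from h import *
for n in("top","side"):
    im=cv2.imread(f"pics/{n}0.png"); W=np.load(n+"0.npy")
    m=(im.max(2)<75)&(np.hypot(W[...,0]-644,W[...,1]+117)<75)
    m=cv2.morphologyEx(m.astype(np.uint8),cv2.MORPH_CLOSE,np.ones((5,5)))
    k,l,s,c=cv2.connectedComponentsWithStats(m); i=1+s[1:,4].argmax()
    C=cams.get_calibration(n); K,R,t=map(np.array,(C["mtx"],C["R"],C["t"]))
    cs,_=cv2.findContours((l==i).astype(np.uint8),0,2); 
    q=max(cs,key=len).reshape(-1,2); d=np.c_[q,np.ones(len(q))]@np.linalg.inv(K).T@R; o=-R.T@t
    X=o+d*((7-o[2])/d[:,2])[:,None]; print(n,cv2.fitEllipse(X[:,:2].astype(np.float32)))
E
```

```text
t: 1.93
ee_pos: [445.8, -188.8, 191.4]
orientation: [3.066, 0.685, 0.001]
ft_force: [0.7, -0.5, 0.4]
width: 88.0
grasp_force: 0.0
top ((645.0499877929688, -121.0638198852539), (95.81890106201172, 97.08696746826172), 174.75892639160156)
side ((642.7632446289062, -111.32270050048828), (96.93196868896484, 101.91883850097656), 9.48017406463623)
```

```bash
python3 -m creep '[0.1627,0.3394,-0.04,0,0.1627,0.3394,-0.04,0,0.1627,0.3394,-0.04,0,0.1627,0.3394,-0.04,0,0.1627,0.3394,-0.04,0,0.1627,0.3394,-0.04,0,0.1627,0.3394,-0.04,0,0.1627,0.3394,-0.04,0,0.1627,0.3394,-0.04,0,0.1627,0.3394,-0.04,0]' 1
python3 -m creep '[0,0,-0.04,0,0,0,-0.04,0]'
```

```text
t: 2.77
ee_pos: [610.4, 154.5, 150.9]
orientation: [-3.063, -0.691, -0.005]
ft_force: [-0.3, 0.0, 0.5]
width: 87.8
grasp_force: 0.0
t: 2.93
ee_pos: [604.3, 148.6, 106.0]
orientation: [3.065, 0.688, -0.013]
ft_force: [-0.8, -0.7, -1.6]
width: 88.0
grasp_force: 0.0
```

```bash
python3 -m creep '[0,0,-0.04,0,0,0,-0.05,0,0,0,-0.05,0,0,0,-0.05,0,0,0,-0.05,0,0,0,-0.05,0]'
python3 - <<'E'
from h import *
n="side"; im,W=cloud(n); print(fit(W,(608.5,151),12,12,44,8)); cv2.imwrite("pics/s1.png",cv2.resize(im[180:300,130:290,::-1],None,fx=4,fy=4))
E
```

```text
t: 3.43
ee_pos: [609.1, 148.7, 63.4]
orientation: [-3.066, -0.685, -0.004]
ft_force: [-0.4, -0.1, 0.5]
width: 88.0
grasp_force: 0.0
(array([608.3, 151.6]), 169)
```

View pics/s1.png

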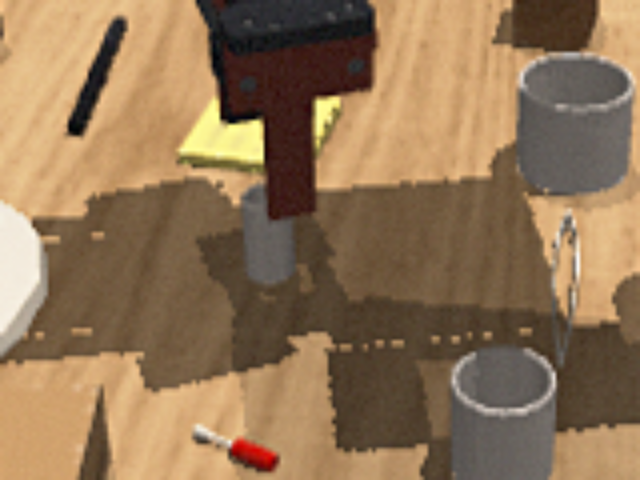

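The picture shows the near finger just in front of the small ring at crop (290,215), well aligned. I descend and grip.

```bash
python3 -m creep '[0,0.001,-0.03,0,0,0.001,-0.051,0,0,0.001,-0.051,0,0,0.001,-0.051,0,0,0.001,-0.051,0]'; python3 -m creep '[0,0,0,0,0,0,0,0,0,0,0,0,0,0,0,0,0,0,0,0,0,0,0,0,0,0,0,0,0,0,0,0,0,0,0,0,0,0,0,0]' 0.2
```

```text
t: 3.9
ee_pos: [608.8, 150.0, 11.7]
orientation: [-3.066, -0.685, -0.003]
ft_force: [-0.0, 0.6, -0.2]
width: 88.2
grasp_force: 0.0
t: 4.73
ee_pos: [607.8, 149.8, 10.2]
orientation: [3.066, 0.685, -0.0]
ft_force: [-0.0, -0.3, -0.3]
width: 25.8
grasp_force: 30.0
```

```bash
python3 -m creep '[0,0,0.04,0,0,0,0.08,0,0.0365,-0.269,0.08,0,0.0365,-0.269,0.08,0,0.0365,-0.269,0.08,0,0.0365,-0.269,0.08,0,0.0365,-0.269,0.08,0,0.0365,-0.269,0.08,0,0.0365,-0.269,0.08,0,0.0365,-0.269,0.08,0]'; python3 -m creep '[0,0,0,0,0,0,0,0,0,0,0,0,0,0,-0.02,0,0,0,-0.04,0,0,0,-0.04,0,0,0,-0.04,0,0,0,-0.04,0]';  python3 - <<'E'
from h import *
o=get_obs();print(o["ee_pos"],o["width"])
for n in("side","top"):
    im,W=cloud(n); print(fit(W,o["ee_pos"][:2],12.5,20 if n=="side" else 60,80,6))
    cv2.imwrite(f"pics/{n}2.png",cv2.resize(im[130:230,150:310,::-1] if n=="side" else im[100:200,220:380,::-1],None,fx=4,fy=4))
E
```

```text
t: 5.57
ee_pos: [644.9, -124.0, 90.3]
orientation: [3.066, 0.678, 0.001]
ft_force: [0.3, -0.5, -1.2]
width: 25.6
grasp_force: 30.0
t: 6.23
ee_pos: [644.8, -118.3, 51.0]
orientation: [3.065, 0.687, 0.001]
ft_force: [0.5, 0.8, -0.6]
width: 25.7
grasp_force: 30.0
[ 644.82985234 -118.28719746   50.97315676] 25.687463049320055
(array([ 640.6, -109. ]), 132)
(array([ 644.82985234, -118.28719746]), 0)
```

View pics/side2.png

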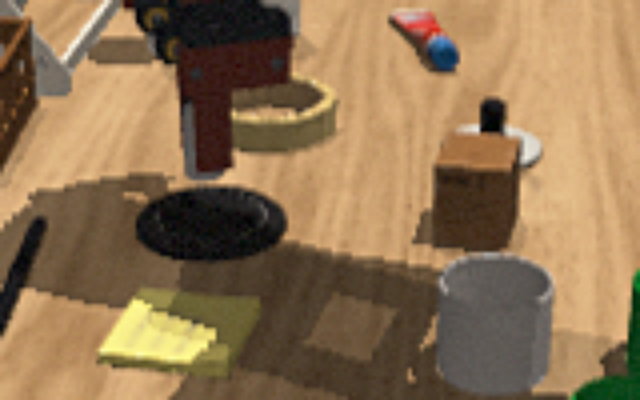

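```bash
python3 -m creep '[0,0,-0.02,0,0,0,-0.03,0,0,0,-0.03,0,0,0,-0.032,0,0,0,-0.032,0,0,0,-0.032,0]';python3 -m creep '[0,0,0,0,0,0,0,0,0,0,0,0,0,0,0,0,0,0,0,0,0,0,0,0,0,0,0,0]' 0.6;  python3 -m creep '[0,0,0.04,0,0,0,0.08,0,0,0,0.11,0,0,0,0.11,0,0,0.1,0.11,0,0,0.2,0.11,0,0,0.2,0.11,0,0,0.2,0.11,0,0,0.2,0.11,0,0,0.2,0.11,0]' 1
python3 - <<'E'
from h import *
o=get_obs();print(o["ee_pos"],o["width"])
for n in("side","top"):
    im,W=cloud(n); print(fit(W,(644,-119),12,20,58,8)); np.save(n+"3.npy",W)
    cv2.imwrite(f"pics/{n}3.png",cv2.resize(im[130:230,150:310,::-1] if n=="side" else im[100:200,220:380,::-1],None,fx=4,fy=4))
E
```

```text
t: 6.83
ee_pos: [644.8, -119.3, 18.9]
orientation: [3.066, 0.685, 0.001]
ft_force: [-0.2, 0.5, -0.3]
width: 26.0
grasp_force: 30.0
t: 7.42
ee_pos: [644.4, -119.2, 18.3]
orientation: [-3.066, -0.685, 0.0]
ft_force: [-0.2, -0.1, -0.4]
width: 52.6
grasp_force: 0.0
t: 8.25
ee_pos: [644.0, 86.5, 128.0]
orientation: [-3.063, -0.692, -0.001]
ft_force: [-0.0, -0.4, 0.8]
width: 87.8
grasp_force: 0.0
[643.98161946  86.52739733 127.9710123 ] 87.77348082586217
(array([ 645.7, -118. ]), 146)
(array([ 645.8, -119.1]), 61)
```

View pics/top3.png

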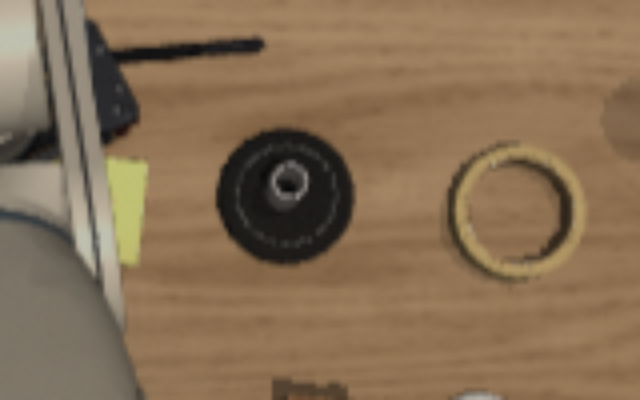

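View pics/side3.png

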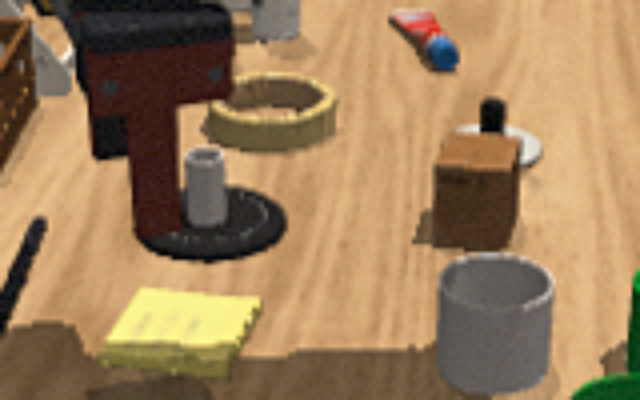

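The small ring stands in the middle of the base (top crop (290,182), with its foot near (285,195)), and the base outline is centred at (286,196). Next is the medium ring.

```bash
python3 -m creep '[-0.165,0.208,0,0,-0.165,0.208,0,0,-0.165,0.208,0,0,-0.165,0.208,0,0,-0.165,0.208,0,0,-0.165,0.208,0,0,-0.165,0.208,0,0,-0.165,0.208,0,0,-0.165,0.208,0,0,-0.165,0.208,0,0]'; python3 -m creep '[0,0,0,0,0,0,-0.03,0,0,0,-0.03,0,0,0,-0.03,0]'
```

```text
t: 9.18
ee_pos: [480.4, 287.5, 128.2]
orientation: [3.066, 0.683, 0.0]
ft_force: [-0.2, -0.5, 0.5]
width: 87.6
grasp_force: 0.0
t: 9.52
ee_pos: [479.0, 287.1, 97.2]
orientation: [3.065, 0.682, -0.005]
ft_force: [0.1, -0.5, -0.1]
width: 87.8
grasp_force: 0.0
```

```bash
python3 -m creep '[0,0.0015,-0.03,0,0,0.0015,-0.06,0,0,0.0015,-0.081,0,0,0.0015,-0.081,0,0,0.0015,-0.081,0,0,0.0015,-0.081,0]'; python3 -m creep '[0,0,0,0,0,0,0,0,0,0,0,0,0,0,0,0,0,0,0,0,0,0,0,0,0,0,0,0,0,0,0,0]' 0.45
```

```text
t: 10.02
ee_pos: [480.5, 290.6, 18.8]
orientation: [-3.066, -0.684, -0.003]
ft_force: [-0.0, 0.7, -0.3]
width: 87.6
grasp_force: 0.0
t: 10.68
ee_pos: [479.4, 290.3, 17.4]
orientation: [3.066, 0.685, 0.0]
ft_force: [-0.4, -0.6, 2.0]
width: 45.6
grasp_force: 30.0
```

```bash
python3 -m creep '[0,0,0.04,0,0,0,0.08,0,0,0,0.09,0,0.165,-0.4095,0.09,0,0.165,-0.4095,0.09,0,0.165,-0.4095,0.09,0,0.165,-0.4095,0.09,0,0.165,-0.4095,0.09,0,0.165,-0.4095,0.09,0,0.165,-0.4095,0.09,0]'
```

```text
t: 11.52
ee_pos: [588.4, 17.8, 106.8]
orientation: [-3.066, -0.685, 0.001]
ft_force: [0.5, -0.5, -1.2]
width: 45.3
grasp_force: 30.0
```

```bash
python3 -m creep '[0.056,-0.1385,0,0,0.056,-0.1385,0,0,0.056,-0.1385,0,0,0.056,-0.1385,0,0,0.056,-0.1385,0,0,0.056,-0.1385,0,0,0.056,-0.1385,0,0,0.056,-0.1385,0,0,0.056,-0.1385,0,0]'
python3 - <<'E'
from h import *
o=get_obs();print(o["ee_pos"],o["width"])
for n in("side",):
    im,W=cloud(n); print(fit(W,o["ee_pos"][:2],22,80,140,8),fit(W,(645,-119),12,20,57,8))
    cv2.imwrite(f"pics/{n}4.png",cv2.resize(im[100:230,150:310,::-1],None,fx=4,fy=4))
E
```

```text
t: 12.27
ee_pos: [643.8, -117.2, 107.1]
orientation: [-3.065, -0.688, 0.001]
ft_force: [0.3, 0.6, -1.0]
width: 45.8
grasp_force: 30.0
[ 643.83946382 -117.18693824  107.05688367] 45.819916174477584
(array([ 641. , -113.8]), 345) (array([ 645.9, -118. ]), 146)
```

View pics/side4.png

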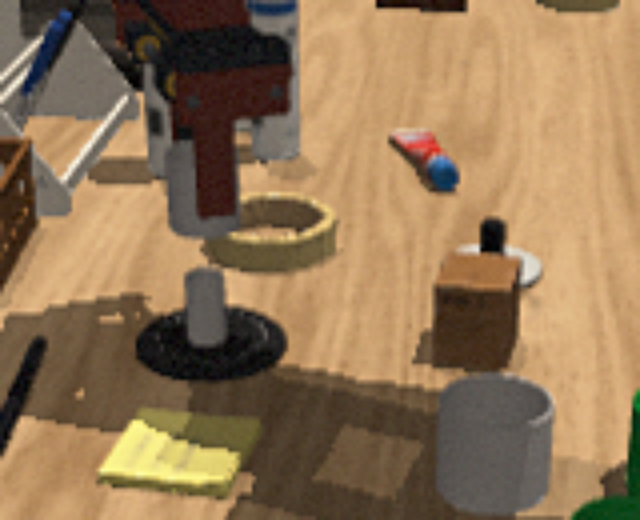

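The medium ring hangs right above the small one (crop columns 204 and 207). I lower it.

```bash
python3 -m creep '[0,0,-0.02,0,0,0,-0.025,0,0,0,-0.025,0,0,0,-0.025,0]'; python3 -m creep '[0,0,-0.02,0,0,0,-0.04,0,0,0,-0.053,0,0,0,-0.055,0,0,0,-0.055,0,0,0,-0.055,0]'
```

```text
t: 12.65
ee_pos: [644.0, -118.2, 82.1]
orientation: [-3.065, -0.686, 0.002]
ft_force: [-0.2, 0.8, -1.2]
width: 45.7
grasp_force: 30.0
t: 13.15
ee_pos: [645.0, -118.8, 28.0]
orientation: [3.066, 0.685, 0.001]
ft_force: [0.6, 0.5, -0.4]
width: 45.2
grasp_force: 30.0
```

```bash
python3 -m creep '[0,0,-0.0015,0,0,0,-0.0025,0,0,0,-0.0025,0,0,0,-0.0025,0]'; python3 -m creep '[0,0,0,0,0,0,0,0,0,0,0,0,0,0,0,0,0,0,0,0,0,0,0,0]' 0.8;  python3 -m creep '[0,0,0.04,0,0,0,0.08,0,0,0,0.1,0,0,0,0.1,0,-0.19,0.154,0.1,0,-0.19,0.154,0.1,0,-0.19,0.154,0.1,0,-0.19,0.154,0.1,0,-0.19,0.154,0.1,0,-0.19,0.154,0.1,0]' 1;python3 -m creep '[0,0,0,0,0,0,0,0,0,0,0,0]'
python3 - <<'E'
from h import *
for n in("side","top"):
    im,W=cloud(n); print(fit(W,(644,-119),22,20,61,7),fit(W,(453.4,34.5),32,15,58,6))
    cv2.imwrite(f"pics/{n}5.png",cv2.resize(im[130:250,170:330,::-1] if n=="side" else im[100:230,220:380,::-1],None,fx=4,fy=4))
E
```

```text
t: 13.48
ee_pos: [644.9, -118.8, 25.4]
orientation: [3.066, 0.685, 0.002]
ft_force: [0.6, 0.1, 0.0]
width: 45.3
grasp_force: 30.0
t: 13.98
ee_pos: [644.3, -118.7, 24.7]
orientation: [-3.066, -0.685, 0.0]
ft_force: [-0.2, -0.8, -0.7]
width: 69.6
grasp_force: 0.0
t: 14.82
ee_pos: [451.3, 36.3, 123.9]
orientation: [-3.066, -0.685, 0.003]
ft_force: [0.4, 0.3, -0.4]
width: 88.0
grasp_force: 0.0
t: 15.07
ee_pos: [455.2, 35.3, 124.7]
orientation: [3.065, 0.686, 0.001]
ft_force: [0.7, -0.5, 0.9]
width: 88.3
grasp_force: 0.0
(array([ 644.3, -118.3]), 303) (array([453.4,  35.7]), 767)
(array([ 644.2, -119.2]), 118) ((453.4, 34.5), 0)
```

View pics/side5.png

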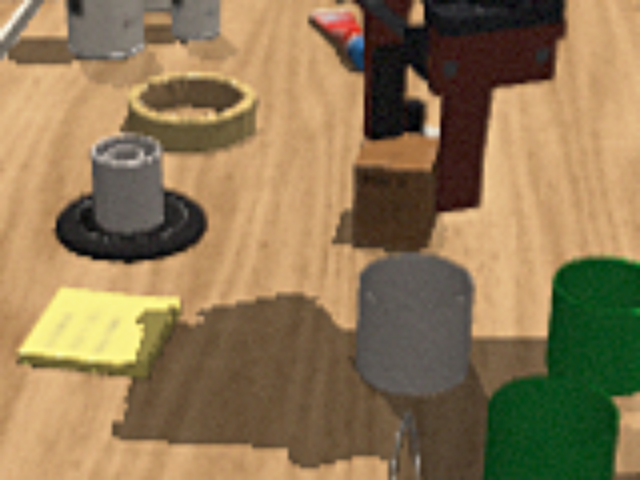

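Side crop: the medium ring is round the small one at (127,180), and the gripper is above the large grey ring at (415,320). I descend and grip.

```bash
python3 -m creep '[-0.0005,0,-0.03,0,-0.0005,0,-0.06,0,-0.0005,0,-0.09,0,-0.0005,0,-0.101,0,-0.0005,0,-0.101,0,-0.0005,0,-0.101,0]'; python3 -m creep '[0,0,0,0,0,0,0,0,0,0,0,0,0,0,0,0,0,0,0,0,0,0,0,0,0,0,0,0]' 0.68
```

```text
t: 15.67
ee_pos: [454.2, 34.7, 23.1]
orientation: [-3.066, -0.683, 0.002]
ft_force: [0.4, -0.2, 0.1]
width: 87.9
grasp_force: 0.0
t: 16.25
ee_pos: [454.8, 35.3, 24.6]
orientation: [3.065, 0.686, 0.003]
ft_force: [0.2, -0.7, 7.2]
width: 66.7
grasp_force: 30.0
```

```bash
python3 -m creep '[0,0,0.04,0,0,0,0.08,0,0,0,0.09,0,0.19,-0.1538,0.09,0,0.19,-0.1538,0.09,0,0.19,-0.1538,0.09,0,0.19,-0.1538,0.09,0,0.19,-0.1538,0.09,0,0.19,-0.1538,0.09,0,0.19,-0.1538,0.09,0]';python3 -m creep '[0,0,0,0,0,0,0,0,0,0,0,0]'
python3 - <<'E'
from h import *
o=get_obs();print(o["ee_pos"],o["width"])
for n in("side",):
    im,W=cloud(n); print(fit(W,o["ee_pos"][:2],32.5,88,110,8))
    cv2.imwrite(f"pics/{n}6.png",cv2.resize(im[100:230,150:310,::-1],None,fx=4,fy=4))
E
```

```text
t: 17.08
ee_pos: [649.2, -122.8, 114.1]
orientation: [3.064, 0.681, 0.009]
ft_force: [0.1, -0.2, -2.0]
width: 66.8
grasp_force: 30.0
t: 17.33
ee_pos: [642.4, -117.6, 113.2]
orientation: [-3.065, -0.686, 0.003]
ft_force: [-0.6, -0.5, -2.4]
width: 67.0
grasp_force: 30.0
[ 642.36713433 -117.58263533  113.17505686] 66.9625277816493
(array([ 640.8, -118.2]), 196)
```

View pics/side6.png

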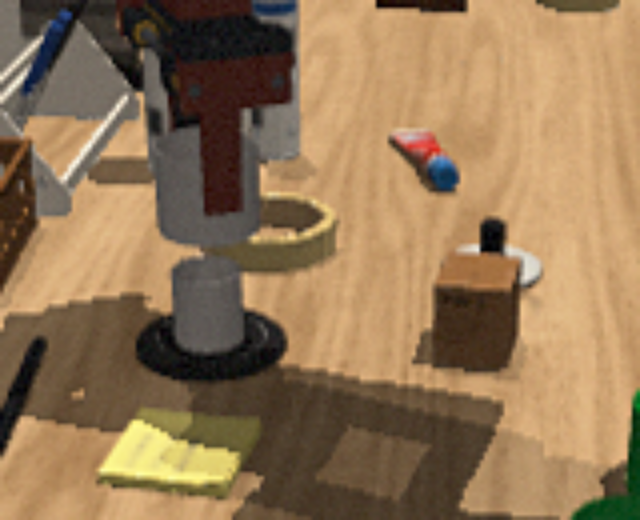

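The large ring hangs upright above the nest (both crop column 208). I lower it.

```bash
python3 -m creep '[0,0,-0.02,0,0,0,-0.025,0,0,0,-0.025,0,0,0,-0.025,0]'; python3 -m creep '[0,0,-0.015,0,0,0,-0.03,0,0,0,-0.045,0,0,0,-0.053,0,0,0,-0.053,0,0,0,-0.053,0]'
```

```text
t: 17.72
ee_pos: [643.3, -117.9, 88.7]
orientation: [-3.065, -0.686, 0.002]
ft_force: [-0.6, -0.5, -2.0]
width: 66.4
grasp_force: 30.0
t: 18.22
ee_pos: [643.5, -118.4, 35.1]
orientation: [-3.065, -0.685, 0.002]
ft_force: [-0.9, -0.1, -3.0]
width: 66.6
grasp_force: 30.0
```

```bash
python3 -m creep '[0,0,-0.0015,0,0,0,-0.0025,0,0,0,-0.003,0,0,0,-0.003,0,0,0,-0.003,0]'
```

```text
t: 18.63
ee_pos: [644.0, -118.6, 33.0]
orientation: [3.066, 0.685, 0.001]
ft_force: [-0.2, -0.3, -1.0]
width: 66.5
grasp_force: 30.0
```

```bash
python3 -m creep '[0,0,-0.0007,0,0,0,-0.0007,0,0,0,-0.0007,0]'; python3 -m creep '[0,0,0,0,0,0,0,0,0,0,0,0,0,0,0,0,0,0,0,0,0,0,0,0]' 1;  python3 -m creep '[0,0,0.04,0,0,0,0.08,0,0,0,0.1,0,0,0,0.1,0,-0.184,-0.136,0.09,0,-0.184,-0.136,0.09,0,-0.184,-0.136,0.09,0,-0.184,-0.136,0.09,0,-0.184,-0.136,0.09,0,-0.184,-0.136,0.09,0]' 1;python3 -m creep '[0,0,0,0,0,0,0,0]' 0.5
python3 - <<'E'
from h import *
o=get_obs();print(o["ee_pos"],o["width"])
for n in("side","top"):
    im,W=cloud(n); print(fit(W,(644,-119),32,20,67,6))
    cv2.imwrite(f"pics/{n}7.png",cv2.resize(im[110:230,170:330,::-1] if n=="side" else im[100:230,220:380,::-1],None,fx=4,fy=4))
E
```

```text
t: 18.88
ee_pos: [644.2, -118.6, 32.6]
orientation: [3.066, 0.685, 0.001]
ft_force: [-0.3, 0.4, 3.2]
width: 66.6
grasp_force: 30.0
t: 19.38
ee_pos: [643.9, -118.5, 31.9]
orientation: [-3.066, -0.685, 0.0]
ft_force: [-0.4, 0.1, -0.6]
width: 87.6
grasp_force: 0.0
t: 20.22
ee_pos: [455.5, -255.4, 120.8]
orientation: [-3.064, -0.683, 0.005]
ft_force: [0.2, -0.1, -0.8]
width: 87.7
grasp_force: 0.0
t: 20.38
ee_pos: [459.0, -254.9, 121.5]
orientation: [-3.066, -0.681, 0.001]
ft_force: [-0.5, 0.7, -0.0]
width: 77.9
grasp_force: 0.0
[ 459.0496907  -254.928078    121.53858541] 77.87846702368883
(array([ 642.4, -118.6]), 500)
(array([ 642.2, -119.6]), 186)
```

View pics/side7.png

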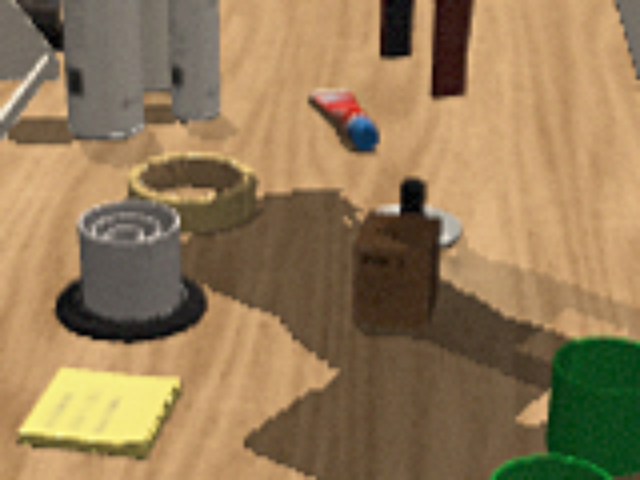

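View pics/top7.png

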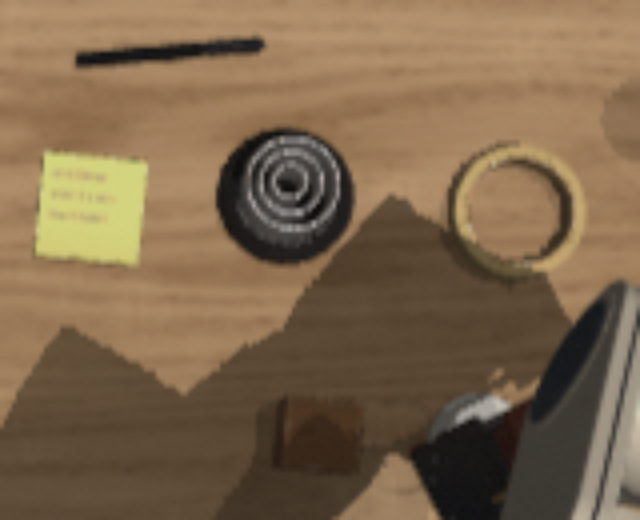

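All three rings are nested (top crop (290,182)). The lid's knob is under the gripper. I descend and grip.

```bash
python3 -m creep '[0,0,-0.03,0,0,0,-0.06,0,0,0,-0.09,0,0,0,-0.106,0,0,0,-0.108,0,0,0,-0.108,0,0,0,-0.108,0]' 0.5; python3 -m creep '[0,0,0,0,0,0,0,0,0,0,0,0,0,0,0,0,0,0,0,0,0,0,0,0,0,0,0,0]' 0.1; python3 -m creep '[0,0,0.04,0,0,0,0.08,0,0,0,0.1,0,0,0,0.1,0,0,0,0.1,0]'
python3 - <<'E'
from h import *
o=get_obs();print(o["ee_pos"],o["width"])
for n in("side","top"):
    im,W=cloud(n); P=W.reshape(-1,3)
    Q=P[(np.hypot(*(P[:,:2]-o["ee_pos"][:2]).T)<48)&(P[:,2]>96)&(P[:,2]<114)]
    if len(Q)>5: print(n,cv2.minEnclosingCircle(Q[:,:2].astype(np.float32)),len(Q))
    cv2.imwrite(f"pics/{n}8.png",cv2.resize(im[90:230,190:330,::-1],None,fx=4,fy=4))
E
```

```text
t: 21.07
ee_pos: [461.1, -254.3, 14.6]
orientation: [3.065, 0.687, 0.001]
ft_force: [-0.1, 0.1, 0.5]
width: 43.7
grasp_force: 0.0
t: 21.65
ee_pos: [460.3, -254.8, 14.8]
orientation: [3.065, 0.685, 0.001]
ft_force: [-0.2, 1.0, 6.8]
width: 17.3
grasp_force: 30.0
t: 22.07
ee_pos: [460.4, -254.9, 115.0]
orientation: [3.064, 0.685, 0.003]
ft_force: [-0.5, 0.4, -1.6]
width: 17.3
grasp_force: 30.0
[ 460.3559126  -254.86627101  114.95643104] 17.29176787427514
side ((459.29608154296875, -253.26797485351562), 36.638832092285156) 178
top ((460.6337890625, -251.66574096679688), 36.16981887817383) 115
```

View pics/side8.png

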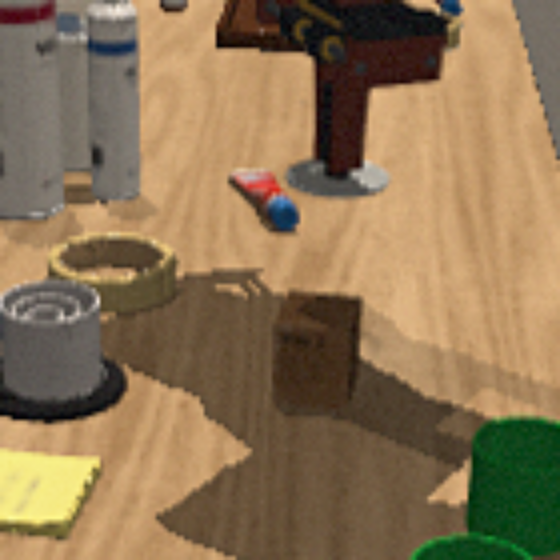

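The lid hangs level at crop (338,180). I carry it over to the rings.

```bash
python3 -m creep '[0.1827,0.1361,0,0,0.1827,0.1361,0,0,0.1827,0.1361,0,0,0.1827,0.1361,0,0,0.1827,0.1361,0,0,0.1827,0.1361,0,0,0.1827,0.1361,0,0,0.1827,0.1361,0,0,0.1827,0.1361,0,0,0.1827,0.1361,0,0]'; python3 -m creep '[0,0,-0.015,0,0,0,-0.03,0,0,0,-0.033,0,0,0,-0.033,0,0,0,-0.033,0]';python3 -m creep '[0,0,-0.003,0,0,0,-0.0045,0,0,0,-0.0045,0,0,0,-0.0045,0]'
```

```text
t: 23.0
ee_pos: [640.8, -119.2, 112.9]
orientation: [-3.065, -0.683, 0.004]
ft_force: [-0.1, -0.3, -1.2]
width: 17.2
grasp_force: 30.0
t: 23.42
ee_pos: [642.2, -119.1, 81.3]
orientation: [-3.066, -0.684, 0.0]
ft_force: [-0.2, -0.1, -2.1]
width: 17.5
grasp_force: 30.0
t: 23.75
ee_pos: [642.7, -118.4, 76.9]
orientation: [3.066, 0.685, 0.001]
ft_force: [-0.5, -0.8, -0.7]
width: 17.9
grasp_force: 30.0
```

```bash
python3 -m creep '[0,0,-0.001,0,0,0,-0.0015,0,0,0,-0.0015,0,0,0,-0.0015,0]'
```

```text
t: 24.08
ee_pos: [642.9, -118.4, 75.8]
orientation: [3.066, 0.685, 0.001]
ft_force: [-2.3, 1.4, 5.9]
width: 17.3
grasp_force: 30.0
```

```bash
python3 -m creep '[0,0,0,0,0,0,0,0,0,0,0,0,0,0,0,0,0,0,0,0,0,0,0,0]' 0.5; python3 -m creep '[0,0,0.04,0,0,0,0.08,0,0,0,0.11,0,0,0,0.11,0,-0.15,-0.2,0.11,0,-0.15,-0.2,0.11,0,-0.15,-0.2,0.11,0,-0.15,-0.2,0.11,0,-0.15,-0.2,0.11,0,-0.15,-0.2,0.11,0]'; python3 -m creep '[0,0,0,0,0,0,0,0,0,0,0,0]'
python3 - <<'E'
from h import *
ims=[]
for n in("side","top"):
    im,W=cloud(n); P=W.reshape(-1,3)
    Q=P[(np.hypot(*(P[:,:2]-(643,-119)).T)<45)&(P[:,2]>60)&(P[:,2]<75)]
    A=np.c_[Q[:,:2]-(643,-119),np.ones(len(Q))]; 
    if len(Q)>5: print(n,cv2.minEnclosingCircle(Q[:,:2].astype(np.float32)),np.linalg.lstsq(A,Q[:,2],rcond=None)[0],len(Q))
    print(fit(W,(643,-119),33,15,55,6))
    ims.append(cv2.resize(im[120:220,150:250,::-1] if n=="side" else im[100:200,240:340,::-1],(400,400),interpolation=cv2.INTER_CUBIC))
cv2.imwrite("pics/end.png",np.hstack(ims))
E
```

```text
t: 24.58
ee_pos: [642.5, -118.4, 74.9]
orientation: [-3.066, -0.685, 0.0]
ft_force: [1.0, 0.2, -0.6]
width: 43.9
grasp_force: 0.0
t: 25.42
ee_pos: [491.0, -319.5, 184.7]
orientation: [-3.066, -0.686, 0.0]
ft_force: [0.6, -0.4, 0.6]
width: 44.0
grasp_force: 0.0
t: 25.67
ee_pos: [492.6, -318.3, 184.8]
orientation: [-3.066, -0.684, -0.0]
ft_force: [0.1, 0.7, -0.9]
width: 44.0
grasp_force: 0.0
side ((641.3868408203125, -117.98308563232422), 38.395450592041016) [ 7.04938410e-04 -3.59345934e-02  6.78489390e+01] 276
(array([ 642.5, -120. ]), 344)
top ((642.4915771484375, -119.82807159423828), 36.77771759033203) [-4.64437519e-03  2.31697004e-03  6.83158907e+01] 500
(array([ 643.2, -120.4]), 27)
```

View pics/end.png

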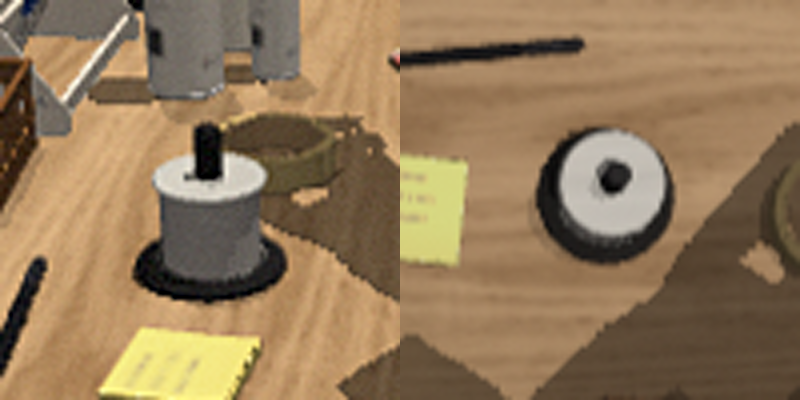

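The lid lies level: its plate top is at 68 mm with a slope under 0.005, and it is centred on the large ring. Everything stands in the middle of the base, so I hand in.

```bash
python3 -c "
from workcell import ticket; print(ticket.close_job())"
```

```text
the job is handed in; nothing more can be done
None
```

The small, medium and large rings stand nested in the middle of the base with the lid seated level on top, no bystander was picked up or touched as far as I could see, and the job was handed in at about 26 s.

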